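# Sweep the used tube caps into the waste bin

## Task

Three used orange screw caps lie on the lab bench among two amber vials. Sweep all three caps across the bench and over its far edge with the fingers, into the yellow waste bin hanging there; slide them, do not pick them up, and let none fall on the floor. Leave the vials standing where they are and disturb nothing else on the bench.

Things in the scene. Friction and masses are not known exactly. Their poses are not given: they have to be found in the camera images.
- cap1_mid (a point): used screw cap of a 50 ml tube: solid-looking orange ribbed disc, 35 mm across, 14 mm high, 10 to 18 g, lying flat (top up) and loose on the bench; this point is the centre of the cap, 7 mm above its underside
- cap2_mid (a point): used screw cap of a 50 ml tube: solid-looking orange ribbed disc, 35 mm across, 14 mm high, 10 to 18 g, lying flat (top up) and loose on the bench; this point is the centre of the cap, 7 mm above its underside
- cap3_mid (a point): used screw cap of a 50 ml tube: solid-looking orange ribbed disc, 35 mm across, 14 mm high, 10 to 18 g, lying flat (top up) and loose on the bench; this point is the centre of the cap, 7 mm above its underside
- vial1: closed amber glass reagent vial with a black cap and white label, 28 mm diameter, 48 mm high, about 45 g, standing loose on the bench among the caps: leave it alone; origin at the centre of its underside, z up along the vial
- vial2: closed amber glass reagent vial with a black cap and white label, 28 mm diameter, 48 mm high, about 45 g, standing loose on the bench among the caps: leave it alone; origin at the centre of its underside, z up along the vial
- bin: fixed yellow waste bin, open on top, hung against the far (+x) edge of the grey bench. Origin: on the bench edge, at bench-top height, mid-width of the bin; x points away from the robot, y along the edge. The bench edge is straight, level and without a lip, and runs along y through this origin. The bin's floor is 136 mm below the bench top. Beside the bin there is only the floor
- bin_mouth (a point): centre of the bin's open mouth, at bench-top height, 91 mm beyond the bench edge. The mouth is 260 mm wide along y, 170 mm deep along x. Near and side rims lie 6 mm below the bench top, the far rim 30 mm above it. A cap falls in once its centre is about 10 mm past the edge. Caps start 70 to 170 mm inside the edge; some lie beyond the ends of the mouth and need a slanting sweep
- plate: bystander: white 96-well plate on a blue rack, 86 x 128 mm, 34 mm high; origin at the centre of its underside
- microrack: bystander: yellow micro-tube rack, 70 x 150 mm, 43 mm high with its tubes; origin at the centre of its underside
- pipette: bystander: grey and white pipette lying on the bench, 255 mm long, 32 mm high, tip towards its +x; origin about mid-length, at bench height
- radio: bystander: black two-way radio lying on its back, 115 x 56 mm and 34 mm high, with a 70 mm aerial towards its +x; origin at the centre of its underside

How it is judged:
By the outcome, as a careful person would: the job done as asked, in the order asked, and still so for the second after the job is handed in, with the robot touching nothing.
It also fails if it takes over 58 s, if anything falls off the work surface, if the arm or the gripper's body presses on something with over 40 N, if the wrist force passes 120 N, or if a joint passes its speed limit or range.

## Robot

A 6-joint arm with a two-finger parallel gripper is mounted at the origin on the work surface. World frame = base frame: x ahead of the robot, y to its left, z up, the work surface at z = 0. Lengths are in m, angles in degrees, forces in N, time in s.
With the tool pointing down it reaches from about 0.3 to 0.75 m from the base axis. Payload 8.5 kg.
Tool frame: the origin (TCP) lies on the centre line of the jaws, within the pads' length; the fingertips stand 19 mm ahead of it and the grasp point (between the pads) is the TCP; z points along the fingers, x is the direction in which the jaws open and shut, and the axes are right-handed (so a half turn about z gives the same grasp; the last joint's range is limited). The gripper opens to 85 mm and grips with 20 to 120 N. Pads are 22 mm wide; open, the fingers measure 114 mm over their backs; the gripper's body (76 mm by 85 mm) begins 54 mm behind the grasp point. The pads swing forward as they close: fully open they stand 13 mm farther back than shut.
Start: joints at [51.091, 21.807, 74.336, -0, 83.858, -12.336], TCP at [0.246, 0.492, 0.25] pointing down, gripper open.
Joint ranges: [-178.18, 178.18], [-50.72, 133.34], [12.68, 142.11], [-81.47, 261.47], [9.98, 163.14], [-165.26, 165.26]. Speed limits (degrees/s): [136.94, 136.94, 180, 180, 180, 180].

## Interface

Orientations are given as a 3x3 rotation matrix whose columns are the frame's x, y, z axes.
In Python, from rig import env, cams, order gives the robot as it stands.
- The arm moves only by the tool step_arm, never from a script. Its argument "steps" is a list of rows, each an object with "xyz": the shift along the tool's x, y, z normalised to -1 to 1, where 1 is 0.04 m, a list of three; "turn": the turn, a rotation vector about the tool's x, y, z normalised to -1 to 1, where 1 is 0.08 rad, a list of three; "gripper": the gripper command: -1 is shut, 1 is fully open, values between are in proportion. A call has 1 to 20 rows; each row shifts and turns the commanded pose from where the row before left it, along the tool's axes as they then stand; what a row does not reach is not made up. A row lasts 1/12 s, in which the tool goes at most 41.7 mm and 7.16 degrees, less where a joint would pass 70% of its speed; a pose out of reach is approached as far as the arm can. A call with a number of a shift or a turn outside -1 to 1 is refused whole. A call with a gripper value outside its range is refused whole. The fingers move at their own pace and stop on an object; "squeeze" is the grip in N (left out, the last holds). Time passes only in rows, so rows that do not move let the fingers close. It gives the time, the measured TCP pose, the force and the opening at its end, in the units of the state.
- env.observe(): the state, without advancing time (a new reading comes with each control period).
- cams.get_image(name): name is "side" or "top" or "wrist"; returns (picture, depth): 384x512x3 uint8, red, green, blue; 384x512 float32, m along the optical axis (not along the pixel's ray), 0 where there is no reading.
- cams.camera_info(name): a dict with "fx", "fy", "cx", "cy" (pixels), "extrinsics" (4x4, takes a point from camera to world coordinates). Camera axes: x right, y down, z forward; pixel columns grow to the right and rows downward; lengths in m; the calibration is good to about 2 mm. The wrist camera is an equidistant fisheye: a pixel r from the principal point sees the ray r / f radians off the axis. A picture is of the moment at which its call begins: read the wrist's pose just before it. camera_info takes no time and is no camera call; for the wrist camera it gives the pose at the moment of the call.
- order.close_job(): hands the job in, once; it reports no verdict.
The state is a dict: "time_s": time; "q": joint angles; "qvel": joint speeds; "joint_efforts": joint torques, N m; "position": TCP position; "tool_rot": TCP orientation; "ft_force": force on the tool from outside, world axes, zero at the start; "wrist_torque": the same for the moment, N m; "grip_width": finger opening in m.
Only numpy, scipy, OpenCV 4.12 (cv2) and the standard library are available. Lean on these libraries where they do the work, as an engineer would, in place of code of your own. Each camera call takes 0.05 s, during which the arm holds its last target. There are 200 camera calls.

## Working session

There is one attempt and no reset: what is moved stays moved. The work goes in short steps, Python scripts to look and compute and a tool call to move; the robot and the scene stay as the last step left them, time stands still between calls to the robot, and variables do not carry over. Pictures are saved under pics/ and viewed, about 8 in all and at most 12, crops included, and the job is handed in when it is done.

Besides the shell and the picture viewer there is one more tool, called after "Emit:" as name([rows], argument=value, ...), one row to a line, values as JSON. step_arm: Moves the arm, as the interface text tells. Scaled input: -1 to 1 covers 0.04 m each way for a shift and 0.08 rad each way for a turn. Its arguments: {"type":"object","properties":{"steps":{"type":"array"},"squeeze":{"type":"number"}},"required":["steps"]}

```bash
mkdir -p pics
cat > h.py <<'E'
import numpy as np, cv2
from rig import env, cams, order
def grab(n):
    im,d=cams.get_image(n); return im,d,cams.camera_info(n)
def cast(c,u,v,z):
    T=np.array(c["extrinsics"]); r=T[:3,:3]@np.array([(u-c["cx"])/c["fx"],(v-c["cy"])/c["fy"],1]); o=T[:3,3]
    return o+r*(z-o[2])/r[2]
def cloud(c,d):
    T=np.array(c["extrinsics"]); v,u=np.mgrid[:d.shape[0],:d.shape[1]]
    p=np.stack([(u-c["cx"])/c["fx"]*d,(v-c["cy"])/c["fy"]*d,d],-1)
    return p@T[:3,:3].T+T[:3,3]
def save(n,im): cv2.imwrite("pics/"+n+".png",im[:,:,::-1])
def blobs(im,lo,hi,amin=30):
    h=cv2.cvtColor(im,cv2.COLOR_RGB2HSV); m=cv2.inRange(h,lo,hi)
    n,l,s,c=cv2.connectedComponentsWithStats(m)
    return [(c[i],s[i],l==i) for i in range(1,n) if s[i][4]>=amin]
E
python3 - <<'E'
from h import *
for n in("top","side"):
    im,d,c=grab(n); save(n+"0",im); print(n,np.round(c["extrinsics"],3).tolist(),c["fx"])
    P=cloud(c,d); np.savez("pics/"+n+"0.npz",im=im,d=d)
    for q,s,l in blobs(im,(3,150,90),(35,255,255)): print(np.round(q),s[2:],np.median(im[l],0),np.round(np.median(P[l&(d>0)],0),3))
print(env.observe()["tool_rot"],env.observe()["grip_width"])
E
```

```text
top [[0.022, -0.989, 0.147, 0.336], [-1.0, -0.021, 0.008, -0.027], [-0.004, -0.147, -0.989, 1.189], [0.0, 0.0, 0.0, 1.0]] 414.7532579226929
[233. 121.] [  98   66 5332] [177.  149.5  53. ] [ 0.757  0.032 -0.135]
[168. 177.] [ 12  12 106] [157.5  94.   47. ] [0.544 0.21  0.013]
[284. 179.] [ 11  12 102] [164. 101.  52.] [ 0.546 -0.124  0.013]
[255. 203.] [11 11 99] [165. 102.  53.] [ 0.475 -0.042  0.013]
[350. 266.] [ 57  34 886] [164. 139.  52.] [ 0.305 -0.306  0.033]
side [[0.712, -0.538, 0.452, -0.068], [-0.702, -0.531, 0.474, -0.61], [-0.014, -0.655, -0.756, 0.972], [0.0, 0.0, 0.0, 1.0]] 473.20725760141755
[307. 145.] [ 113   95 5366] [116.  86.  33.] [ 0.804  0.048 -0.056]
[213. 139.] [11  9 85] [177.  87.  40.] [0.543 0.204 0.014]
[257. 198.] [ 13  12 121] [177.  87.  40.] [ 0.475 -0.046  0.013]
[299. 200.] [ 13  12 121] [179.  87.  39.] [ 0.547 -0.128  0.014]
[288. 308.] [  74   64 1700] [176. 138.  50.] [ 0.295 -0.32   0.034]
[[ 4.47338548e-01  8.94364354e-01 -7.91530361e-04]
 [ 8.94363802e-01 -4.47339178e-01 -1.02468708e-03]
 [-1.27052614e-03 -2.49534071e-04 -9.99999162e-01]] 0.08535698345265053
```

View pics/top0.png

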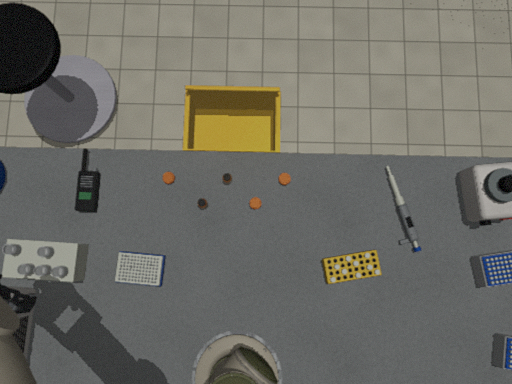

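View pics/side0.png

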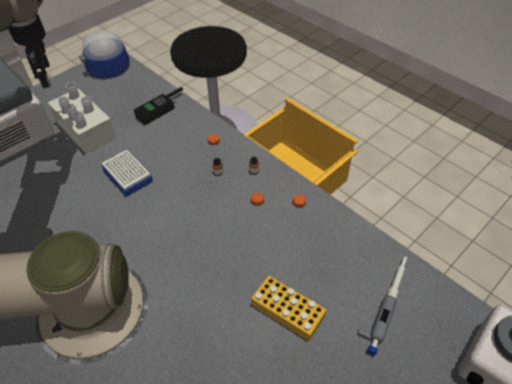

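The top view shows the caps at px (168,178), (284,179) and (255,203), and the vials at (227,179) and (202,203). The bin spans columns 185–280 at the edge. Next I need the vials, the edge line and the bin ends.

Run:
```python
from h import *
for n in("top","side"):
    z=np.load("pics/"+n+"0.npz"); im,d=z["im"],z["d"]; c=cams.camera_info(n); P=cloud(c,d)
    for q,s,l in blobs(im,(3,150,90),(16,255,255)): 
        if s[4]<200: print(n,"cap",np.round(cast(c,*q,.0125),4))
    m=((P[...,2]>.02)&(P[...,2]<.06)&(P[...,0]>.4)&(P[...,0]<.62)&(P[...,1]>-.2)&(P[...,1]<.25)&(d>0)).astype(np.uint8)
    k,l,s,_=cv2.connectedComponentsWithStats(m)
    for i in range(1,k):
        if s[i][4]>15:
            p=P[l==i]; print(n,"tall",s[i],p.min(0).round(3),p.max(0).round(3),"top",p[p[:,2]>p[:,2].max()-.008].mean(0).round(4))
    on=(abs(P[...,2])<.006)&(d>0)&(P[...,0]>.45)&(P[...,0]<.7)
    for y in np.arange(-.2,.3,.05):
        k=on&(abs(P[...,1]-y)<.006)
        if k.any(): print(n,"edge",round(y,2),P[k][:,0].max().round(4))
    h=cv2.cvtColor(im,cv2.COLOR_RGB2HSV); Y=(cv2.inRange(h,(16,120,60),(35,255,255))>0)&(P[...,0]>.58)&(d>0)
    p=P[Y]
    for lo,hi in((-.03,.01),(.015,.05)):
        k=p[(p[:,2]>lo)&(p[:,2]<hi)]; print(n,"bin",lo,k.min(0).round(3),k.max(0).round(3))
im=np.load("pics/top0.npz")["im"][80:230,140:310]; save("topc",cv2.resize(im,None,fx=4.5,fy=4,interpolation=2))
```

```text
top cap [0.5437 0.2097 0.0125]
top cap [ 0.5474 -0.1239  0.0125]
top cap [ 0.4751 -0.0416  0.0125]
top tall [222 173  10  10  75] [0.532 0.028 0.024] [0.557 0.053 0.053] top [0.5447 0.041  0.0476]
top tall [197 198  10  10  80] [0.458 0.096 0.021] [0.484 0.122 0.053] top [0.4704 0.1082 0.0482]
top edge -0.2 0.6282
top edge -0.15 0.6275
top edge -0.1 0.6996
top edge -0.05 0.6348
top edge -0.0 0.6273
top edge 0.05 0.6358
top edge 0.1 0.635
top edge 0.15 0.6332
top edge 0.2 0.6297
top edge 0.25 0.6287
top bin -0.03 [ 0.629 -0.112 -0.03 ] [0.82  0.176 0.01 ]
top bin 0.015 [ 0.804 -0.106  0.015] [0.819 0.171 0.037]
side cap [0.5438 0.2061 0.0125]
side cap [ 0.4756 -0.0451  0.0125]
side cap [ 0.548  -0.1276  0.0125]
side tall [249 156  10  14 109] [0.532 0.024 0.02 ] [0.558 0.052 0.051] top [0.5454 0.0379 0.0471]
side tall [212 158  11  13 107] [0.456 0.09  0.02 ] [0.486 0.119 0.051] top [0.4724 0.1055 0.0474]
side edge -0.2 0.6306
side edge -0.15 0.6279
side edge -0.1 0.7
side edge -0.05 0.635
side edge -0.0 0.634
side edge 0.05 0.6354
side edge 0.1 0.6348
side edge 0.15 0.631
side edge 0.2 0.6279
side edge 0.25 0.6296
side bin -0.03 [ 0.626 -0.115 -0.03 ] [0.822 0.176 0.01 ]
side bin 0.015 [ 0.802 -0.107  0.015] [0.822 0.166 0.037]
```

View pics/topc.png

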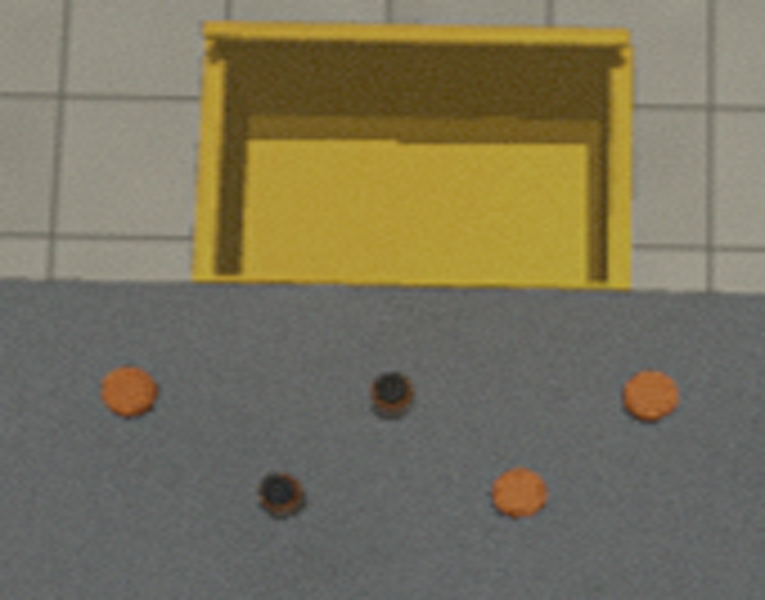

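The edge is at x≈0.628 and the bin mouth spans y≈-0.10 to 0.16.

| Item | x | y |
|---|---|---|
| Cap A | 0.544 | 0.208 |
| Cap B | 0.5475 | -0.126 |
| Cap C | 0.475 | -0.043 |
| Vial | 0.545 | 0.040 |
| Vial | 0.471 | 0.107 |

I'll part the fingers about 24 mm as a cradle, so each cap nests between them, and push along tool y. Cap A goes first, at -41°.

Emit:
step_arm([
  {"xyz": [0,0,0],"turn": [0,0,0.785],"gripper": -0.43},
  {"xyz": [0,0,0],"turn": [0,0,0.785],"gripper": -0.43},
  {"xyz": [0,0,0],"turn": [0,0,0.785],"gripper": -0.43},
  {"xyz": [0,0,0],"turn": [0,0,0.785],"gripper": -0.43},
  {"xyz": [-0.04,0.76,0.3],"turn": [0,0,0],"gripper": -0.43},
  {"xyz": [-0.04,0.76,0.3],"turn": [0,0,0],"gripper": -0.43},
  {"xyz": [-0.04,0.76,0.3],"turn": [0,0,0],"gripper": -0.43},
  {"xyz": [-0.04,0.76,0.3],"turn": [0,0,0],"gripper": -0.43},
  {"xyz": [-0.04,0.76,0.3],"turn": [0,0,0],"gripper": -0.43},
  {"xyz": [-0.04,0.76,0.3],"turn": [0,0,0],"gripper": -0.43},
  {"xyz": [-0.04,0.76,0.3],"turn": [0,0,0],"gripper": -0.43},
  {"xyz": [-0.04,0.76,0.3],"turn": [0,0,0],"gripper": -0.43},
  {"xyz": [-0.04,0.76,0.3],"turn": [0,0,0],"gripper": -0.43},
  {"xyz": [-0.04,0.76,0.3],"turn": [0,0,0],"gripper": -0.43},
  {"xyz": [-0.04,0.76,0.3],"turn": [0,0,0],"gripper": -0.43},
  {"xyz": [-0.04,0.76,0.3],"turn": [0,0,0],"gripper": -0.43},
  {"xyz": [0,0,0],"turn": [0,0,0],"gripper": -0.43},
  {"xyz": [0,0,0],"turn": [0,0,0],"gripper": -0.43},
])

```text
time_s: 1.6
position: [0.5092, 0.2372, 0.1053]
tool_rot: [[0.657, 0.753, -0.002], [0.753, -0.657, -0.0], [-0.002, -0.001, -1.0]]
ft_force: [-0.9, 0.7, 1.2]
grip_width: 0.0244
```

Emit:
step_arm([
  {"xyz": [0,0,0.5],"turn": [0,0,0],"gripper": -0.43},
  {"xyz": [0,0,0.5],"turn": [0,0,0],"gripper": -0.43},
  {"xyz": [0,0,0.5],"turn": [0,0,0],"gripper": -0.43},
  {"xyz": [0,0,0.5],"turn": [0,0,0],"gripper": -0.43},
  {"xyz": [0,0,0],"turn": [0,0,0],"gripper": -0.43},
  {"xyz": [0,0,0],"turn": [0,0,0],"gripper": -0.43},
])

```text
time_s: 2.1
position: [0.5081, 0.239, 0.0265]
tool_rot: [[0.655, 0.756, -0.001], [0.756, -0.655, -0.0], [-0.001, -0.001, -1.0]]
ft_force: [-0.9, -0.6, 0.4]
grip_width: 0.0242
```

Run:
```python
from h import *
im,d,c=grab("wrist"); save("w1",im)
print(env.observe()["position"],env.observe()["ft_force"])
im,d,c=grab("side"); save("s1",cv2.resize(im[60:260,130:380],None,fx=3,fy=3,interpolation=2))
```

```text
[0.50878732 0.23897248 0.0273332 ] [-0.08043773  0.57024197  0.02245605]
```

View pics/w1.png

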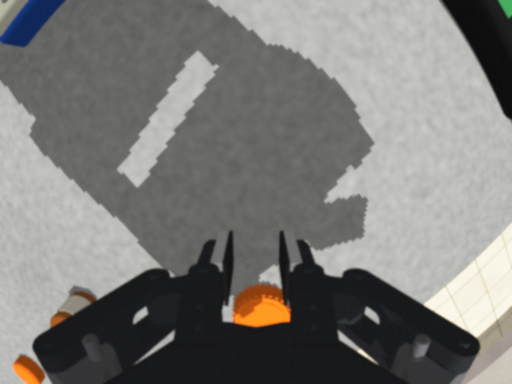

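View pics/s1.png

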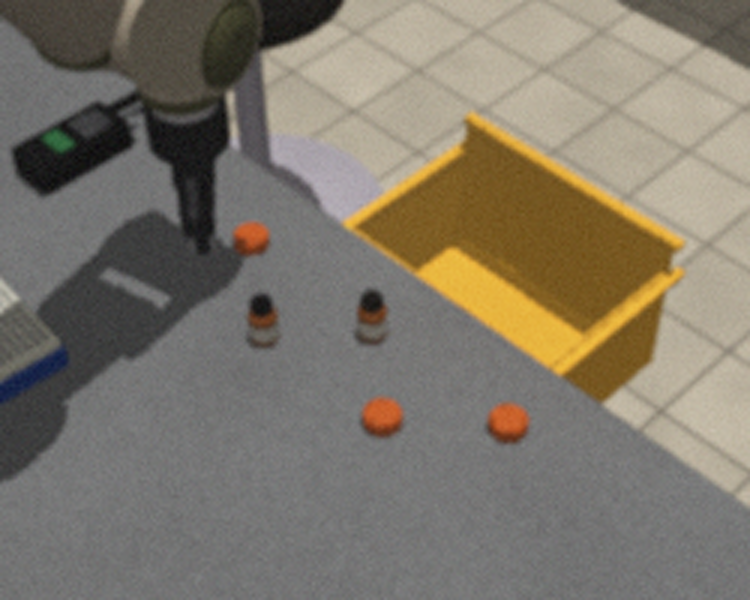

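The wrist view shows the cap at (262,305), centred between the tips. The side view shows the tips just above the bench. I'll lower 3 mm and push 112 mm, then check.

Emit:
step_arm([
  {"xyz": [0,0,0.08],"turn": [0,0,0],"gripper": -0.43},
  {"xyz": [0,0.2,0],"turn": [0,0,0],"gripper": -0.43},
  {"xyz": [0,0.2,0],"turn": [0,0,0],"gripper": -0.43},
  {"xyz": [0,0.2,0],"turn": [0,0,0],"gripper": -0.43},
  {"xyz": [0,0.2,0],"turn": [0,0,0],"gripper": -0.43},
  {"xyz": [0,0.2,0],"turn": [0,0,0],"gripper": -0.43},
  {"xyz": [0,0.2,0],"turn": [0,0,0],"gripper": -0.43},
  {"xyz": [0,0.2,0],"turn": [0,0,0],"gripper": -0.43},
  {"xyz": [0,0.2,0],"turn": [0,0,0],"gripper": -0.43},
  {"xyz": [0,0.2,0],"turn": [0,0,0],"gripper": -0.43},
  {"xyz": [0,0.2,0],"turn": [0,0,0],"gripper": -0.43},
  {"xyz": [0,0.2,0],"turn": [0,0,0],"gripper": -0.43},
  {"xyz": [0,0.2,0],"turn": [0,0,0],"gripper": -0.43},
  {"xyz": [0,0.2,0],"turn": [0,0,0],"gripper": -0.43},
  {"xyz": [0,0.2,0],"turn": [0,0,0],"gripper": -0.43},
  {"xyz": [0,0,0],"turn": [0,0,0],"gripper": -0.43},
])

```text
time_s: 3.53
position: [0.5948, 0.1637, 0.0231]
tool_rot: [[0.656, 0.754, 0.001], [0.754, -0.656, -0.0], [0.001, 0.001, -1.0]]
ft_force: [0.2, -0.0, 0.2]
grip_width: 0.0242
```

```bash
cat > caps.py <<'E'
from h import *
for n in("side","top"):
    im,d,c=grab(n)
    for q,s,l in blobs(im,(3,150,60),(14,255,255),12):
        if s[4]<200: print(n,s[4],np.round(cast(c,*q,.0125),3),"depth pt",cloud(c,d)[l&(d>0)].mean(0).round(3))
E
python3 caps.py
```

```text
side 82 [0.612 0.14  0.012] depth pt [0.612 0.14  0.013]
side 28 [0.554 0.048 0.012] depth pt [0.541 0.034 0.033]
side 26 [0.48  0.115 0.012] depth pt [0.468 0.099 0.033]
side 124 [ 0.475 -0.045  0.012] depth pt [ 0.475 -0.046  0.013]
side 123 [ 0.548 -0.128  0.012] depth pt [ 0.547 -0.128  0.013]
top 105 [ 0.548 -0.124  0.012] depth pt [ 0.547 -0.124  0.013]
top 99 [ 0.475 -0.042  0.012] depth pt [ 0.475 -0.042  0.013]
```

Cap A is at (0.612, 0.142) and still in the cradle, so I'll push it over the edge.

Emit:
step_arm([
  {"xyz": [0,0.2,0],"turn": [0,0,0],"gripper": -0.43},
  {"xyz": [0,0.2,0],"turn": [0,0,0],"gripper": -0.43},
  {"xyz": [0,0.2,0],"turn": [0,0,0],"gripper": -0.43},
  {"xyz": [0,0.2,0],"turn": [0,0,0],"gripper": -0.43},
  {"xyz": [0,0.2,0],"turn": [0,0,0],"gripper": -0.43},
  {"xyz": [0,0.2,0],"turn": [0,0,0],"gripper": -0.43},
  {"xyz": [0,0.2,0],"turn": [0,0,0],"gripper": -0.43},
  {"xyz": [0,0,0],"turn": [0,0,0],"gripper": -0.43},
  {"xyz": [0,0,0],"turn": [0,0,0],"gripper": -0.43},
  {"xyz": [0,0,0],"turn": [0,0,0],"gripper": -0.43},
])

```text
time_s: 4.47
position: [0.6355, 0.1282, 0.023]
tool_rot: [[0.656, 0.755, -0.0], [0.755, -0.656, 0.0], [-0.0, -0.0, -1.0]]
ft_force: [0.1, 0.5, -1.0]
grip_width: 0.0244
```

```bash
python3 caps.py
```

```text
side 25 [0.554 0.048 0.013] depth pt [0.541 0.033 0.033]
side 27 [0.48  0.115 0.012] depth pt [0.468 0.1   0.033]
side 124 [ 0.475 -0.045  0.012] depth pt [ 0.475 -0.045  0.013]
side 122 [ 0.548 -0.128  0.012] depth pt [ 0.547 -0.128  0.013]
top 101 [ 0.548 -0.124  0.012] depth pt [ 0.548 -0.124  0.013]
top 98 [ 0.475 -0.042  0.012] depth pt [ 0.475 -0.042  0.013]
```

Emit:
step_arm([
  {"xyz": [0,0,-0.6],"turn": [0,0,0],"gripper": -0.43},
  {"xyz": [0,0,-0.7],"turn": [0,0,0],"gripper": -0.43},
  {"xyz": [0,0,-0.7],"turn": [0,0,-0.995],"gripper": -0.43},
  {"xyz": [0,0,-0.5],"turn": [0,0,-0.995],"gripper": -0.43},
  {"xyz": [0,0,0],"turn": [0,0,-0.995],"gripper": -0.43},
  {"xyz": [0,0,0],"turn": [0,0,-0.995],"gripper": -0.43},
  {"xyz": [0,0,0],"turn": [0,0,-0.995],"gripper": -0.43},
  {"xyz": [0,0,0],"turn": [0,0,-0.995],"gripper": -0.43},
  {"xyz": [0,0,0],"turn": [0,0,-0.995],"gripper": -0.43},
  {"xyz": [0,0,0],"turn": [0,0,-0.995],"gripper": -0.43},
  {"xyz": [0,0,0],"turn": [0,0,-0.995],"gripper": -0.43},
  {"xyz": [0,0,0],"turn": [0,0,-0.995],"gripper": -0.43},
  {"xyz": [0,0,0],"turn": [0,0,-0.995],"gripper": -0.43},
  {"xyz": [0,0,0],"turn": [0,0,-0.995],"gripper": -0.43},
  {"xyz": [0,0,0],"turn": [0,0,-0.995],"gripper": -0.43},
  {"xyz": [0,0,0],"turn": [0,0,-0.995],"gripper": -0.43},
  {"xyz": [0,0,0],"turn": [0,0,-0.995],"gripper": -0.43},
  {"xyz": [0,0,0],"turn": [0,0,-0.995],"gripper": -0.43},
  {"xyz": [0,0,0],"turn": [0,0,-0.995],"gripper": -0.43},
  {"xyz": [0,0,0],"turn": [0,0,-0.995],"gripper": -0.43},
])

```text
time_s: 6.23
position: [0.6354, 0.1284, 0.1231]
tool_rot: [[-0.661, 0.75, -0.0], [0.75, 0.661, 0.0], [0.0, -0.0, -1.0]]
ft_force: [1.1, -1.0, -0.3]
grip_width: 0.0244
```

Emit:
step_arm([
  {"xyz": [-0.331,-0.697,0],"turn": [0,0,0],"gripper": -0.43},
  {"xyz": [-0.331,-0.697,0],"turn": [0,0,0],"gripper": -0.43},
  {"xyz": [-0.331,-0.697,0],"turn": [0,0,0],"gripper": -0.43},
  {"xyz": [-0.331,-0.697,0],"turn": [0,0,0],"gripper": -0.43},
  {"xyz": [-0.331,-0.697,0],"turn": [0,0,0],"gripper": -0.43},
  {"xyz": [-0.331,-0.697,0],"turn": [0,0,0],"gripper": -0.43},
  {"xyz": [-0.331,-0.697,0],"turn": [0,0,0],"gripper": -0.43},
  {"xyz": [-0.331,-0.697,0],"turn": [0,0,0],"gripper": -0.43},
  {"xyz": [-0.331,-0.697,0],"turn": [0,0,0],"gripper": -0.43},
  {"xyz": [-0.331,-0.697,0],"turn": [0,0,0],"gripper": -0.43},
  {"xyz": [0,0,0],"turn": [0,0,0],"gripper": -0.43},
  {"xyz": [0,0,0],"turn": [0,0,0],"gripper": -0.43},
])

```text
time_s: 7.23
position: [0.5124, -0.1558, 0.1233]
tool_rot: [[-0.656, 0.755, 0.0], [0.755, 0.656, 0.0], [-0.0, 0.0, -1.0]]
ft_force: [0.1, 0.7, 0.1]
grip_width: 0.0243
```

```bash
python3 caps.py; python3 -c "
from h import *
im,d,c=grab('top'); save('t2',cv2.resize(im[80:230,140:310],None,fx=4,fy=4,interpolation=2))"
```

```text
side 25 [0.554 0.048 0.013] depth pt [0.541 0.033 0.033]
side 20 [0.48  0.116 0.012] depth pt [0.468 0.1   0.033]
side 124 [ 0.475 -0.045  0.012] depth pt [ 0.475 -0.046  0.013]
side 125 [ 0.547 -0.128  0.012] depth pt [ 0.547 -0.128  0.013]
top 16 [ 0.555 -0.134  0.012] depth pt [ 0.545 -0.129  0.064]
top 83 [ 0.475 -0.039  0.012] depth pt [ 0.473 -0.039  0.028]
```

View pics/t2.png

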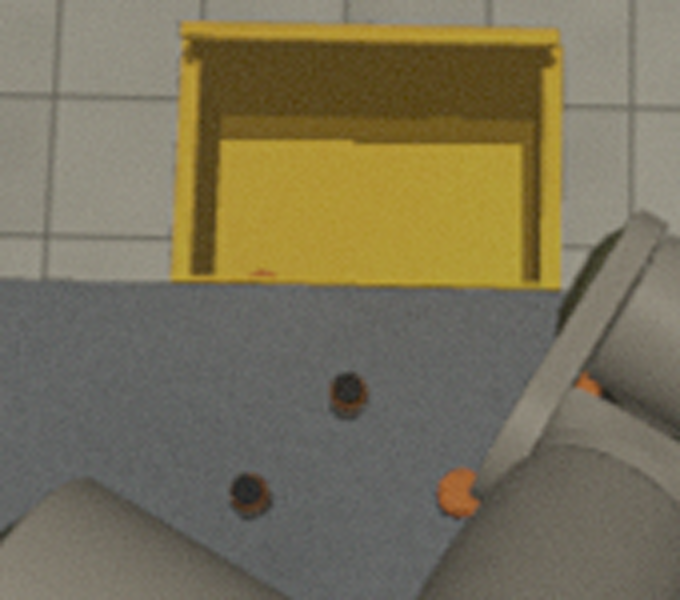

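Cap A is inside the bin: a sliver shows at (262,273) in the crop, and the vials are unmoved. Now cap B.

Emit:
step_arm([
  {"xyz": [0,0,0.5],"turn": [0,0,0],"gripper": -0.43},
  {"xyz": [0,0,0.5],"turn": [0,0,0],"gripper": -0.43},
  {"xyz": [0,0,0.5],"turn": [0,0,0],"gripper": -0.43},
  {"xyz": [0,0,0.5],"turn": [0,0,0],"gripper": -0.43},
  {"xyz": [0,0,0.5],"turn": [0,0,0],"gripper": -0.43},
  {"xyz": [0,0,0],"turn": [0,0,0],"gripper": -0.43},
  {"xyz": [0,0.2,0],"turn": [0,0,0],"gripper": -0.43},
  {"xyz": [0,0.2,0],"turn": [0,0,0],"gripper": -0.43},
  {"xyz": [0,0.2,0],"turn": [0,0,0],"gripper": -0.43},
  {"xyz": [0,0.2,0],"turn": [0,0,0],"gripper": -0.43},
  {"xyz": [0,0.2,0],"turn": [0,0,0],"gripper": -0.43},
  {"xyz": [0,0.2,0],"turn": [0,0,0],"gripper": -0.43},
  {"xyz": [0,0.2,0],"turn": [0,0,0],"gripper": -0.43},
  {"xyz": [0,0.2,0],"turn": [0,0,0],"gripper": -0.43},
  {"xyz": [0,0.2,0],"turn": [0,0,0],"gripper": -0.43},
  {"xyz": [0,0.2,0],"turn": [0,0,0],"gripper": -0.43},
  {"xyz": [0,0.2,0],"turn": [0,0,0],"gripper": -0.43},
  {"xyz": [0,0.2,0],"turn": [0,0,0],"gripper": -0.43},
  {"xyz": [0,0.2,0],"turn": [0,0,0],"gripper": -0.43},
  {"xyz": [0,0,0],"turn": [0,0,0],"gripper": -0.43},
])

```text
time_s: 9.05
position: [0.5922, -0.0857, 0.0231]
tool_rot: [[-0.658, 0.753, 0.001], [0.753, 0.658, -0.0], [-0.001, 0.001, -1.0]]
ft_force: [-0.6, -0.7, 0.2]
grip_width: 0.0244
```

```bash
python3 caps.py
```

```text
side 25 [0.555 0.048 0.012] depth pt [0.541 0.033 0.034]
side 23 [0.479 0.116 0.012] depth pt [0.468 0.101 0.032]
side 99 [ 0.609 -0.076  0.012] depth pt [ 0.607 -0.078  0.015]
side 125 [ 0.475 -0.046  0.012] depth pt [ 0.475 -0.046  0.013]
```

Emit:
step_arm([
  {"xyz": [0,0.2,0],"turn": [0,0,0],"gripper": -0.43},
  {"xyz": [0,0.2,0],"turn": [0,0,0],"gripper": -0.43},
  {"xyz": [0,0.2,0],"turn": [0,0,0],"gripper": -0.43},
  {"xyz": [0,0.2,0],"turn": [0,0,0],"gripper": -0.43},
  {"xyz": [0,0.2,0],"turn": [0,0,0],"gripper": -0.43},
  {"xyz": [0,0.2,0],"turn": [0,0,0],"gripper": -0.43},
  {"xyz": [0,0.2,0],"turn": [0,0,0],"gripper": -0.43},
  {"xyz": [0,0,0],"turn": [0,0,0],"gripper": -0.43},
  {"xyz": [0,0,0],"turn": [0,0,0],"gripper": -0.43},
  {"xyz": [0,0,0],"turn": [0,0,0],"gripper": -0.43},
])

```text
time_s: 9.98
position: [0.6332, -0.0499, 0.023]
tool_rot: [[-0.658, 0.753, -0.0], [0.753, 0.658, -0.0], [0.0, -0.0, -1.0]]
ft_force: [0.2, -0.1, -0.2]
grip_width: 0.0244
```

```bash
python3 caps.py
```

```text
side 25 [0.555 0.048 0.012] depth pt [0.541 0.033 0.033]
side 22 [0.478 0.116 0.012] depth pt [0.467 0.101 0.032]
side 123 [ 0.475 -0.046  0.012] depth pt [ 0.475 -0.046  0.013]
```

Emit:
step_arm([
  {"xyz": [0,0,-0.6],"turn": [0,0,0],"gripper": -0.43},
  {"xyz": [0,0,-0.7],"turn": [0,0,0],"gripper": -0.43},
  {"xyz": [0,0,-0.7],"turn": [0,0,0.996],"gripper": -0.43},
  {"xyz": [0,0,-0.5],"turn": [0,0,0.996],"gripper": -0.43},
  {"xyz": [0,0,0],"turn": [0,0,0.996],"gripper": -0.43},
  {"xyz": [0,0,0],"turn": [0,0,0.996],"gripper": -0.43},
  {"xyz": [0,0,0],"turn": [0,0,0.996],"gripper": -0.43},
  {"xyz": [0,0,0],"turn": [0,0,0.996],"gripper": -0.43},
  {"xyz": [0,0,0],"turn": [0,0,0.996],"gripper": -0.43},
  {"xyz": [0,0,0],"turn": [0,0,0.996],"gripper": -0.43},
  {"xyz": [0,0,0],"turn": [0,0,0.996],"gripper": -0.43},
  {"xyz": [0.027,-0.85,0],"turn": [0,0,0],"gripper": -0.43},
  {"xyz": [0.027,-0.85,0],"turn": [0,0,0],"gripper": -0.43},
  {"xyz": [0.027,-0.85,0],"turn": [0,0,0],"gripper": -0.43},
  {"xyz": [0.027,-0.85,0],"turn": [0,0,0],"gripper": -0.43},
  {"xyz": [0.027,-0.85,0],"turn": [0,0,0],"gripper": -0.43},
  {"xyz": [0.027,-0.85,0],"turn": [0,0,0],"gripper": -0.43},
  {"xyz": [0,0,0],"turn": [0,0,0],"gripper": -0.43},
  {"xyz": [0,0,0],"turn": [0,0,0],"gripper": -0.43},
])

```text
time_s: 11.67
position: [0.4282, -0.0435, 0.1236]
tool_rot: [[0.0, 1.0, 0.0], [1.0, -0.0, -0.0], [-0.0, 0.0, -1.0]]
ft_force: [1.5, 0.8, 0.4]
grip_width: 0.0244
```

```bash
python3 caps.py
```

```text
side 24 [0.479 0.116 0.012] depth pt [0.467 0.1   0.033]
side 125 [ 0.475 -0.045  0.012] depth pt [ 0.475 -0.046  0.013]
top 28 [ 0.637 -0.04   0.012] depth pt [ 0.672 -0.042 -0.123]
```

Cap B is in the bin: its depth point is at z=-0.123. Now cap C, drifting slightly to -y to stay clear of the vial.

Emit:
step_arm([
  {"xyz": [0,0,0.5],"turn": [0,0,0],"gripper": -0.43},
  {"xyz": [0,0,0.5],"turn": [0,0,0],"gripper": -0.43},
  {"xyz": [0,0,0.5],"turn": [0,0,0],"gripper": -0.43},
  {"xyz": [0,0,0.5],"turn": [0,0,0],"gripper": -0.43},
  {"xyz": [0,0,0.5],"turn": [0,0,0],"gripper": -0.43},
  {"xyz": [0,0,0],"turn": [0,0,0],"gripper": -0.43},
  {"xyz": [0,0.2,0],"turn": [0,0,0],"gripper": -0.43},
  {"xyz": [0,0.2,0],"turn": [0,0,0],"gripper": -0.43},
  {"xyz": [0,0.2,0],"turn": [0,0,0],"gripper": -0.43},
  {"xyz": [-0.03,0.2,0],"turn": [0,0,0],"gripper": -0.43},
  {"xyz": [-0.03,0.2,0],"turn": [0,0,0],"gripper": -0.43},
  {"xyz": [-0.03,0.2,0],"turn": [0,0,0],"gripper": -0.43},
  {"xyz": [-0.03,0.2,0],"turn": [0,0,0],"gripper": -0.43},
  {"xyz": [-0.03,0.2,0],"turn": [0,0,0],"gripper": -0.43},
  {"xyz": [0,0,0],"turn": [0,0,0],"gripper": -0.43},
])

```text
time_s: 13.02
position: [0.4951, -0.0499, 0.0232]
tool_rot: [[-0.001, 1.0, 0.002], [1.0, 0.001, -0.001], [-0.001, 0.002, -1.0]]
ft_force: [-0.5, 0.4, -0.0]
grip_width: 0.0244
```

```bash
python3 caps.py; python3 -c "
from h import *
im,d,c=grab('side'); save('s3',cv2.resize(im[100:250,180:380],None,fx=4,fy=4,interpolation=2))"
```

```text
side 23 [0.479 0.116 0.012] depth pt [0.467 0.1   0.033]
top 30 [ 0.637 -0.04   0.012] depth pt [ 0.672 -0.042 -0.123]
```

View pics/s3.png

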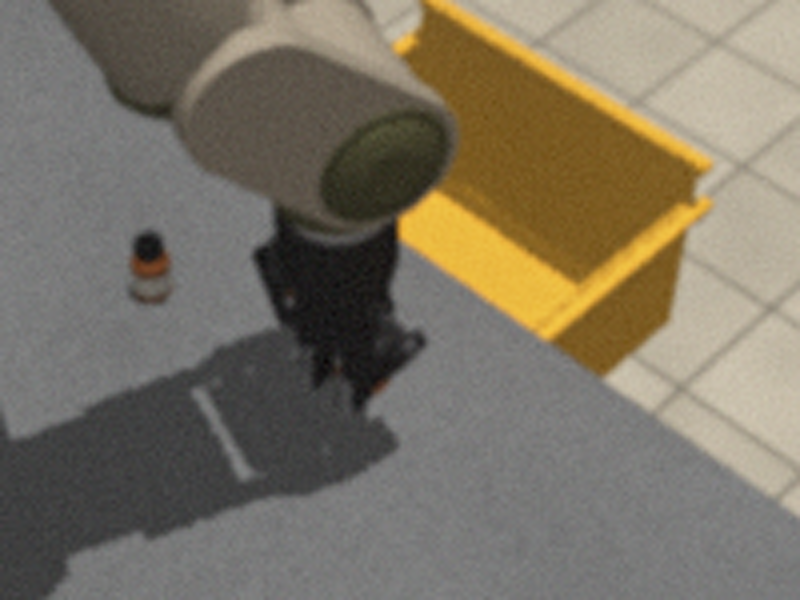

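The side view shows cap C (orange glimpsed at ~(375,385)) held between the finger tips, with a splayed knuckle at (425,340). I'll check the knuckle's sideways reach at vial height.

Run:
```python
from h import *
im,d,c=grab("side"); P=cloud(c,d)
m=(abs(P[...,0]-.495)<.04)&(P[...,1]<.03)&(P[...,1]>-.2)&(d>0)
for z in np.arange(.01,.14,.01):
    p=P[m&(abs(P[...,2]-z)<.005)]
    if len(p): print(round(z,2),len(p),"y from axis",(p[:,1].min()+.05).round(3),(p[:,1].max()+.05).round(3))
```

```text
0.01 43 y from axis -0.113 0.067
0.02 40 y from axis -0.028 0.026
0.03 37 y from axis -0.028 0.025
0.04 27 y from axis -0.027 0.02
0.05 44 y from axis -0.045 0.038
0.06 71 y from axis -0.049 0.046
0.07 71 y from axis -0.054 0.052
0.08 76 y from axis -0.059 0.056
0.09 72 y from axis -0.065 0.063
0.1 129 y from axis -0.068 0.062
0.11 85 y from axis -0.062 0.058
0.12 35 y from axis -0.043 -0.024
0.13 30 y from axis -0.04 -0.008
```

At vial height the half-width is ≤45 mm and the vial surface is about 75 mm from the axis, so it clears.

Emit:
step_arm([
  {"xyz": [-0.01,0.2,0],"turn": [0,0,0],"gripper": -0.43},
  {"xyz": [-0.01,0.2,0],"turn": [0,0,0],"gripper": -0.43},
  {"xyz": [-0.01,0.2,0],"turn": [0,0,0],"gripper": -0.43},
  {"xyz": [-0.01,0.2,0],"turn": [0,0,0],"gripper": -0.43},
  {"xyz": [0,0.2,0],"turn": [0,0,0],"gripper": -0.43},
  {"xyz": [0,0.2,0],"turn": [0,0,0],"gripper": -0.43},
  {"xyz": [0,0.2,0],"turn": [0,0,0],"gripper": -0.43},
  {"xyz": [0,0.2,0],"turn": [0,0,0],"gripper": -0.43},
  {"xyz": [0,0.2,0],"turn": [0,0,0],"gripper": -0.43},
  {"xyz": [0,0.2,0],"turn": [0,0,0],"gripper": -0.43},
  {"xyz": [0,0.2,0],"turn": [0,0,0],"gripper": -0.43},
  {"xyz": [0,0.2,0],"turn": [0,0,0],"gripper": -0.43},
  {"xyz": [0,0.2,0],"turn": [0,0,0],"gripper": -0.43},
  {"xyz": [0,0.2,0],"turn": [0,0,0],"gripper": -0.43},
  {"xyz": [0,0.2,0],"turn": [0,0,0],"gripper": -0.43},
  {"xyz": [0,0.2,0],"turn": [0,0,0],"gripper": -0.43},
  {"xyz": [0,0.2,0],"turn": [0,0,0],"gripper": -0.43},
  {"xyz": [0,0,0],"turn": [0,0,0],"gripper": -0.43},
  {"xyz": [0,0,0],"turn": [0,0,0],"gripper": -0.43},
  {"xyz": [0,0,0],"turn": [0,0,0],"gripper": -0.43},
])

```text
time_s: 14.88
position: [0.629, -0.0509, 0.023]
tool_rot: [[-0.001, 1.0, -0.001], [1.0, 0.001, 0.0], [0.0, -0.001, -1.0]]
ft_force: [-0.8, 0.4, -0.2]
grip_width: 0.0243
```

```bash
python3 caps.py
```

```text
side 26 [0.554 0.047 0.012] depth pt [0.54  0.033 0.034]
side 23 [0.479 0.116 0.013] depth pt [0.467 0.1   0.034]
```

Emit:
step_arm([
  {"xyz": [0,0,-0.6],"turn": [0,0,0],"gripper": -0.43},
  {"xyz": [0,0,-0.9],"turn": [0,0,0],"gripper": -0.43},
  {"xyz": [0,0,-0.9],"turn": [0,0,0],"gripper": -0.43},
  {"xyz": [0,0,-0.9],"turn": [0,0,0],"gripper": -0.43},
  {"xyz": [0,0,-0.9],"turn": [0,0,0],"gripper": -0.43},
  {"xyz": [-0.7,-0.6,0],"turn": [0,0,0],"gripper": -0.43},
  {"xyz": [-0.7,-0.6,0],"turn": [0,0,0],"gripper": -0.43},
  {"xyz": [-0.7,-0.6,0],"turn": [0,0,0],"gripper": -0.43},
  {"xyz": [-0.7,-0.6,0],"turn": [0,0,0],"gripper": -0.43},
  {"xyz": [-0.7,-0.6,0],"turn": [0,0,0],"gripper": -0.43},
  {"xyz": [-0.7,-0.6,0],"turn": [0,0,0],"gripper": -0.43},
  {"xyz": [-0.7,-0.6,0],"turn": [0,0,0],"gripper": -0.43},
  {"xyz": [-0.7,-0.6,0],"turn": [0,0,0],"gripper": -0.43},
  {"xyz": [0,0,0],"turn": [0,0,0],"gripper": -0.43},
  {"xyz": [0,0,0],"turn": [0,0,0],"gripper": -0.43},
  {"xyz": [0,0,0],"turn": [0,0,0],"gripper": -0.43},
])

```text
time_s: 16.32
position: [0.4375, -0.2748, 0.1912]
tool_rot: [[-0.0, 1.0, 0.0], [1.0, 0.0, 0.0], [0.0, 0.0, -1.0]]
ft_force: [0.3, 0.8, 0.3]
grip_width: 0.0243
```

```bash
python3 caps.py
python3 - <<'E'
from h import *
im,d,c=grab('top'); save('t4',cv2.resize(im[60:290,60:440],None,fx=2,fy=2,interpolation=2)); P=cloud(c,d)
m=((P[...,2]>.02)&(P[...,2]<.06)&(P[...,0]>.4)&(P[...,0]<.62)&(P[...,1]>-.0)&(P[...,1]<.25)&(d>0)).astype(np.uint8)
k,l,s,_=cv2.connectedComponentsWithStats(m)
for i in range(1,k):
    if s[i][4]>15: p=P[l==i]; print("vial",p[p[:,2]>p[:,2].max()-.008].mean(0).round(4))
E
```

```text
side 23 [0.554 0.048 0.012] depth pt [0.54  0.033 0.034]
side 20 [0.479 0.116 0.012] depth pt [0.468 0.101 0.032]
top 33 [ 0.638 -0.039  0.012] depth pt [ 0.673 -0.041 -0.124]
top 20 [ 0.641 -0.067  0.012] depth pt [ 0.672 -0.071 -0.104]
vial [0.5432 0.0419 0.0486]
vial [0.4712 0.1094 0.0477]
```

View pics/t4.png

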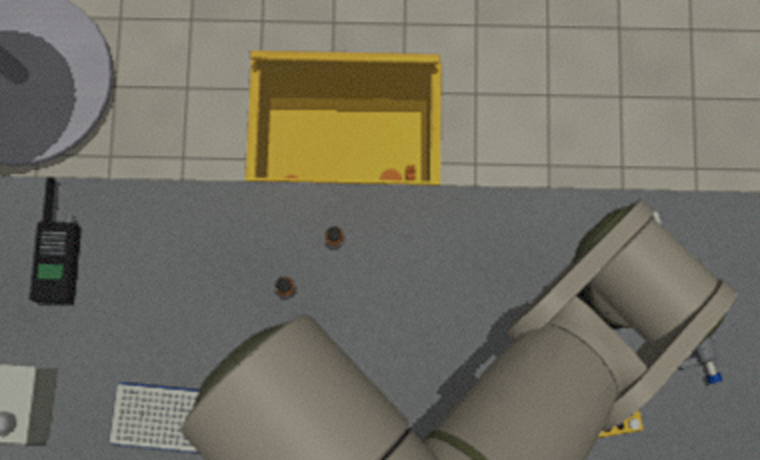

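The view shows all three caps in the bin, at (291,178), (390,175) and (410,172). The vials are standing at their original places and nothing else has moved.

```bash
python3 -c "
from h import *
print(order.close_job())"
```

```text
the job is handed in; nothing more can be done
None
```

I swept all three caps over the far edge into the yellow bin and handed the job in after about 17 s of robot time. I held the fingers about 24 mm apart as a cradle. Two caps went in on 41° slants and the third went nearly straight.

- **Caps:** the last top view shows all three orange caps inside the bin. Depth puts two of them at z ≈ -0.12 and -0.10 m; the third shows only as a sliver at the near wall, so I have no depth reading for it.
- **Vials:** both are standing, within about 2 mm of where I first measured them, which is the camera noise.
- **Everything else:** the plate, radio, rack and pipette looked untouched, though the arm partly hid the plate, the pipette and most of the rack in that view. The wrist-force readings, taken at the end of each move, stayed at about 2 N or less.
- **Disagreements:** no check failed or disagreed beyond a steady 3–4 mm y offset between the two cameras, which I averaged.

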